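# Jack up an optical breadboard and hold it for a change of feet

## Robot

A 6-joint arm with a two-finger parallel gripper is mounted at the origin on a cart in front of the work surface, level with it; the furniture and walls round the work are solid. World frame = base frame: x ahead of the robot, y to its left, z up, the work surface at z = 0. Lengths are in m, angles in degrees, forces in N, time in s.
With the tool pointing down it reaches from about 0.3 to 0.75 m from the base axis. Payload 8.5 kg.
Tool frame: the origin (TCP) lies between the finger pads, 19 mm behind the fingertips; this is the grasp point; z points along the fingers, y is the line along which they close (so a half turn about z gives the same grasp; the last joint's range is limited). The gripper opens to 85 mm and grips with 20 to 120 N. Pads are 22 mm wide; open, the fingers measure 114 mm over their backs; the gripper's body (76 mm by 85 mm) begins 54 mm behind the grasp point. The pads swing forward as they close: fully open they stand 13 mm farther back than shut.
Start: joints at [-85.101, 21.807, 74.336, -0, 83.858, -12.336], TCP at [0.163, -0.525, 0.25] pointing down, gripper open.
Joint ranges: [-178.18, 178.18], [-50.72, 133.34], [12.68, 142.11], [-81.47, 261.47], [9.98, 163.14], [-165.26, 165.26]. Speed limits (degrees/s): [136.94, 136.94, 180, 180, 180, 180].

## Interface

Orientations are given as a 3x3 rotation matrix whose columns are the frame's x, y, z axes.
In Python, from rig import env gives the robot as it stands.
- The arm moves only by the tool move_arm, never from a script. Its argument "plan" is a list of rows, each a list of 7 numbers: the turn, a rotation vector about the tool's x, y, z in degrees, then the shift along the tool's x, y, z in cm, then the gripper command: -1 is shut, 1 is fully open, values between are in proportion. In form: [[ax, ay, az, tx, ty, tz, jaw], ...]. A call has 1 to 5 rows; each row is the pose to reach, as a shift and turn from the pose commanded when the call began, along the tool's axes at that moment; what a row does not reach only later rows make up. A row lasts 1/10 s, in which the tool goes at most 50 mm and 8.59 degrees, less where a joint would pass 70% of its speed; a pose out of reach is approached as far as the arm can. A call with a gripper value outside its range is refused whole. The fingers move at their own pace and stop on an object; "squeeze" is the grip in N (left out, the last holds). Time passes only in rows, so rows that repeat a pose let the fingers close. It gives the time, the measured TCP pose, the force, the opening and the grip force at its end, in the units of the state.
- env.observe(): the state, without advancing time (a new reading comes with each control period).
- env.get_image(name): name is "side" or "top" or "wrist"; returns a dict with "color" (480x640x3 uint8, red, green, blue), "fov_y" (degrees; the focal length in pixels is half the picture's height over the tangent of half this angle, whatever the lens; pixels are square), "cx", "cy" (the principal point, pixels), "R" (3x3) and "t" (3): a world point X has camera coordinates R X + t. Camera axes: x right, y down, z forward; pixel columns grow to the right and rows downward; lengths in m; the calibration is good to about 2 mm. A picture is of the moment at which its call begins. There is no depth.
- env.close_job(): hands the job in; it is judged then, once.
Trained networks look in a picture, given as the dict that the camera call returned (one of the last four; its "shot" number tells which), for a name from the list of things; names that differ only in an ending like _2 or _b are one class to them, and where a whole thing is asked for, a point or a joint stands for the part that bears it (a point fixed in the world has none). Each returns a list of dicts, best first, with "conf" (0 to 1); they miss things now and then, are a little off and sometimes report something else, mostly with a low value. They report only what shows in the picture. A call takes as long as a camera call.
- env.outline_of(target, picture): "mask" (480x640 bool, what is visible of it) and "bbox" ([centre column, centre row, width, height] in pixels, round what is visible of it).
- env.tip_of(target, picture): "pixel" ([column, row] in pixels: a listed point, or the origin of a listed thing).
The state is a dict: "time_s": time; "q": joint angles; "qvel": joint speeds; "joint_efforts": joint torques, N m; "position": TCP position; "tool_rot": TCP orientation; "ft_force": force on the tool from outside, world axes, zero at the start; "wrist_torque": the same for the moment, N m; "grip_width": finger opening in m; "gripper_force": force on a finger pad.
Only numpy, scipy, OpenCV 4.12 (cv2) and the standard library are available. Lean on these libraries where they do the work, as an engineer would, in place of code of your own. Each camera call takes 0.05 s, during which the arm holds its last target. There are 200 camera calls.

## Task

Raise the lug side of the optical breadboard with the small red toe jack, so that a colleague can change the two rubber feet on that side: press the jack's green release button fully down and let it go so that the saddle sinks right down, then stand the jack flat with its saddle centred under the yellow-marked lift pad of the lug. Pump the handle with full strokes until, with the handle down, both feet on the lug side stand well clear of the worktop (more than 3 mm), and finish while still holding the handle fully down, because the load comes down with the handle. Do not push or lift the breadboard with the hand, and leave the beaker and the bottles standing where they are.

Things in the scene. Friction and masses are not known exactly. Their poses are not given: they have to be found in the camera images.
- jack: Small red toe jack, loose, 0.9 kg. Origin: underside of its base; x along the jack to its toe (saddle end), y left, z up. Base plate x -125 to +110 mm, 70 mm wide, 8 mm thick. Two upright red cheeks make a body 44 mm wide (y +-22), x -29 to +45, z 8 to 64 mm, joined at x -29 to +7 by a bridge (top at z 70). Steel rack column at x 30 to 42 mm, its top at z 80 mm plus the saddle's rise.
- jack_grip (a point): Point in the middle between the two cheeks of the jack, at x -8, y 0, z 48 mm in its frame, under the button: grip here with the tool pointing down, fingers across the cheeks (closing along the jack's y, 44 mm), to carry the jack. It balances here.
- jack_saddle (a joint): Rise of the jack's rack column with its dark toe (22 mm wide, x 40 to 100 mm) and saddle above their lowest position, m, 0 to 0.040. Starts at 0.028 to 0.036, too high to go under the lift pad. While the release button is fully down (handle up) it sinks to 0 by its own weight within 0.5 s; a light brake keeps the unloaded saddle up otherwise.
- saddle_top (a point): Centre of the top face of the jack's saddle, a rubber-faced round disc 34 mm across, at x +83, y 0 mm in the jack's frame, 40 mm plus the rise above the jack's underside.
- release_button (a joint): Travel of the green release button, m: about 0 free, 0.006 fully down. The spring takes 3 N to start and 6 N fully down. It draws the brake off the column; it springs back when let go.
- button_top (a point): Centre of the top of the green release button, 21 mm across, on the jack's bridge at x -8, y 0 mm; free, it is 83 mm above the jack's underside and 10 mm above its collar. Press straight down.
- pump_handle (a joint): Angle of the pump handle, rad: 0 up (a spring returns it), 0.60 fully down at its stop. Each full stroke (right up between strokes) lifts the saddle 5 to 13 mm; the first ones take up the 23 mm between lowered saddle and lift pad, so expect 3 strokes (2 to 4). No pawl holds a load: it sinks back as the handle rises, and the next full stroke lifts it again, further.
- handle_hinge (a point): Hinge of the pump handle, across the jack at x -15 mm, z 45 mm in its frame. The handle points away from the toe; its pedal is 100 mm from this hinge.
- pedal_top (a point): Centre of the top of the black ribbed rubber pedal at the handle's end, 38 mm along the jack, 46 mm across; press it from above. In the jack's frame x -106, z 94 mm with the handle up, x -113, z 35 mm fully down, always over the base plate, so that pressing does not tip the jack. It takes 3 to 6 N unloaded, 6 to 12 N under the board's weight.
- breadboard: Aluminium optical breadboard with optics, 280 mm (x) by 200 mm (y), top at z 67 mm, parts on it up to 152 mm high; loose, about 2 kg, on four round feet. Origin at worktop level below its middle. A steel lug 44 mm wide (z 67 to 73 mm) sticks out 50 mm beyond the middle of its -y side. Nothing stands on the board within 100 mm of the lift pad.
- lift_pad (a point): Centre of the underside of the yellow lift pad, 26 mm across, below the lug, at x 0, y -128, z 63 mm in the board's frame, 22 mm from the lug's end; marked on the lug's top by a yellow disc with a black cross. The jack goes under it along the board's +y direction.
- foot_near_front (a point): Centre of the underside of the lug-side foot (32 mm across) at x -115, y -85 mm in the board's frame; its z is its height over the worktop, 0 at the start.
- foot_near_back (a point): Centre of the underside of the lug-side foot (32 mm across) at x +115, y -85 mm in the board's frame; its z is its height over the worktop, 0 at the start.
- beaker_100: Glass beaker, 53 mm across, 70 mm high, standing; origin at the centre of its underside. A bystander.
- bottle_small: Small bottle with a red cap, 37 mm across, 69 mm high, standing; origin at the centre of its underside. A bystander.
- bottle_amber: Amber bottle with a black cap, 57 mm across, 113 mm high, standing; origin at the centre of its underside. A bystander.

How it is judged:
By the outcome, as a careful person would: the job done as asked, in the order asked, and still so for the second after the job is handed in, while the arm keeps its last pose, push and grip.
It also fails if it takes over 67 s, if anything falls off the work surface, if the arm or the gripper's body presses on something with over 40 N, if the wrist force passes 120 N, or if a joint passes its speed limit or range.

## Working session

There is one attempt and no reset: what is moved stays moved. The work goes in short steps, Python scripts to look and compute and a tool call to move; the robot and the scene stay as the last step left them, time stands still between calls to the robot, and variables do not carry over. Pictures are saved under pics/ and viewed, at most 10 in all, crops included, and the job is handed in when it is done.

Besides the shell and the picture viewer there is one more tool, called after "Emit:" in YAML: its name, and indented under it one key for each argument. move_arm: Moves the arm, as the interface text tells. Its arguments: {"type":"object","properties":{"plan":{"type":"array"},"squeeze":{"type":"number"}},"required":["plan"]}

```bash
mkdir -p pics
cat > h.py <<'E'
import numpy as np, cv2
from rig import env
def ray(p,px):
    f=240/np.tan(np.radians(p["fov_y"]/2)); R=np.array(p["R"]); t=np.array(p["t"])
    d=R.T@np.array([(px[0]-p["cx"])/f,(px[1]-p["cy"])/f,1]); return -R.T@t,d
def atz(p,px,z):
    o,d=ray(p,px); return o+d*(z-o[2])/d[2]
def proj(p,X):
    f=240/np.tan(np.radians(p["fov_y"]/2)); c=np.array(p["R"])@np.array(X)+np.array(p["t"])
    return np.array([p["cx"]+f*c[0]/c[2],p["cy"]+f*c[1]/c[2]])
def tri(a):
    A=np.zeros((3,3));b=np.zeros(3)
    for p,px in a:
        o,d=ray(p,px);d/=np.linalg.norm(d);M=np.eye(3)-np.outer(d,d);A+=M;b+=M@o
    return np.linalg.solve(A,b)
def save(p,n): cv2.imwrite("pics/"+n,cv2.cvtColor(p["color"],cv2.COLOR_RGB2BGR))
def tool(dw):
    "world shift (m) -> tool axes cm"
    return np.round(100*np.array(env.observe()["tool_rot"]).T@np.array(dw),2)
E
python3 - <<'E'
from h import *
P={}
for n in ("top","side"):
    P[n]=env.get_image(n)
    save(P[n],n+"0.png")
for t in "jack_grip button_top pedal_top saddle_top handle_hinge lift_pad jack breadboard beaker_100 bottle_small bottle_amber foot_near_front foot_near_back".split():
    a={n:env.tip_of(t,P[n])[:1] for n in P}
    print(t,{n:(np.round(v[0]["pixel"]),round(v[0]["conf"],2)) for n,v in a.items() if v}, end=" ")
    v=[(P[n],x[0]["pixel"]) for n,x in a.items() if x]
    print(np.round(tri(v),3) if len(v)==2 else "")
    z=dict(jack_grip=.048,button_top=.083,pedal_top=.094,lift_pad=.073).get(t,0)
    if a["top"]: print("   top@z",z,np.round(atz(P["top"],a["top"][0]["pixel"],z),3))
print(env.observe())
E
```

```text
jack_grip {'top': (array([388., 278.]), 0.61), 'side': (array([304., 307.]), 0.68)} [ 0.535 -0.083  0.046]
   top@z 0.048 [ 0.536 -0.083  0.048]
button_top {'top': (array([388., 280.]), 0.37), 'side': (array([303., 293.]), 0.45)} [ 0.532 -0.079  0.08 ]
   top@z 0.083 [ 0.532 -0.079  0.083]
pedal_top {'top': (array([433., 291.]), 0.66)} 
   top@z 0.094 [ 0.507 -0.177  0.094]
saddle_top {'top': (array([354., 273.]), 0.85), 'side': (array([294., 266.]), 0.73)} [ 0.548 -0.001  0.068]
   top@z 0 [ 0.548 -0.007  0.   ]
handle_hinge {'top': (array([391., 280.]), 0.66), 'side': (array([301., 309.]), 0.83)} [ 0.528 -0.089  0.05 ]
   top@z 0 [ 0.528 -0.097  0.   ]
lift_pad {'top': (array([280., 241.]), 0.6), 'side': (array([302., 203.]), 0.63)} [0.628 0.168 0.074]
   top@z 0.073 [0.628 0.168 0.073]
jack {'top': (array([380., 278.]), 0.55), 'side': (array([378., 240.]), 0.38)} [ 0.598 -0.08   0.184]
   top@z 0 [ 0.535 -0.072  0.   ]
breadboard {'top': (array([228., 239.]), 0.65), 'side': (array([289., 196.]), 0.58)} [0.641 0.3   0.   ]
   top@z 0 [0.64  0.301 0.   ]
beaker_100 {'top': (array([3
[... 791 characters left out ...]
8575721e+01, -1.23358297e+01]), 'qvel': array([ 0.13029062,  0.11461902, -0.07415379,  0.06978409, -0.05935307,
       -0.08321417]), 'joint_efforts': array([ 3.92097081e-04, -4.48324764e+01, -2.31465322e+01, -1.16560609e-04,
        6.10019197e-04,  1.33045319e-05]), 'position': array([ 0.16295497, -0.52528791,  0.25002069]), 'tool_rot': array([[ 9.55100197e-01,  2.96282996e-01,  1.15811657e-05],
       [ 2.96282996e-01, -9.55100197e-01,  3.97057101e-06],
       [ 1.22375864e-05, -3.60990666e-07, -1.00000000e+00]]), 'ft_force': array([-0.42681502,  0.13433049,  0.26261936]), 'wrist_torque': array([0.02644883, 0.02893074, 0.0270227 ]), 'gripper_force': 0.0, 'grip_width': 0.08530890169101668}
```

View pics/top0.png

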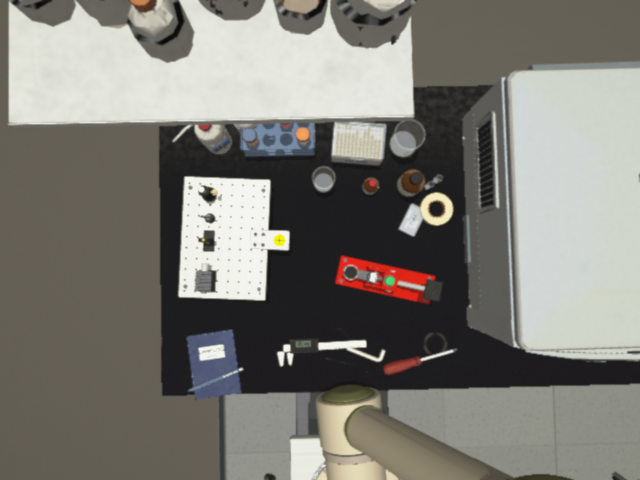

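View pics/side0.png

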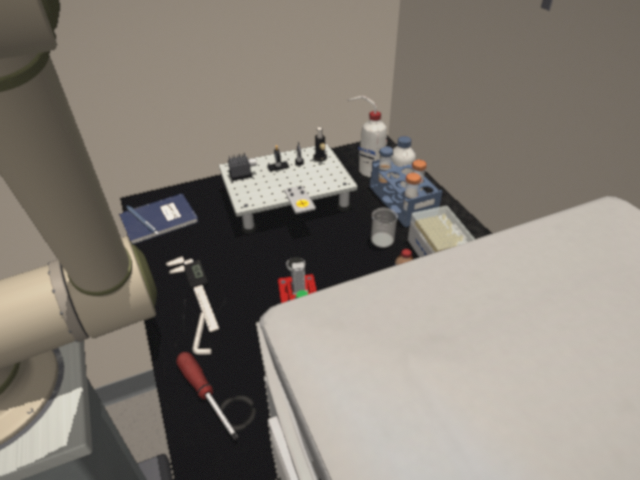

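The top view shows the jack at (388,280) with its toe to the left, and the lug's yellow disc at (280,240). The beaker is at (323,180), and a big box starts at column ~465. I'll swing in along a retracted path in front of the box.

Emit:
move_arm:
  plan:
    - [0,0,-8.5,2.9,-4.0,0,-1]
    - [0,0,-17,5.8,-8.0,0,-1]
    - [0,0,-25.5,8.7,-12.0,0,-1]
    - [0,0,-34,11.6,-16.0,0,-1]
    - [0,0,-42.5,14.5,-20.0,0,-1]

```text
time_s: 1.9
position: [0.2424, -0.2894, 0.2501]
tool_rot: [[0.499, 0.866, 0.0], [0.866, -0.499, -0.0], [-0.0, 0.0, -1.0]]
ft_force: [1.0, 0.0, 0.5]
grip_width: 0.0124
gripper_force: 0.0
```

Run:
```python
from h import *
s=env.observe();print(s["position"],s["q"],s["grip_width"],s["time_s"]);R=s["tool_rot"];print(R)
p=s["position"]
print(tool([.30-p[0],-.12-p[1],0]),tool([.49-p[0],-.09-p[1],-.03]))
```

```text
[ 0.24237045 -0.28942626  0.25008559] [-6.81973891e+01  4.12974000e+00  9.84480175e+01  9.23798013e-03
  7.73955554e+01 -3.82466159e+01] 0.012356644372127813 1.9
[[ 4.99286233e-01  8.66437047e-01  3.19087505e-04]
 [ 8.66437090e-01 -4.99286120e-01 -3.74021561e-04]
 [-1.64750175e-04  4.63213066e-04 -9.99999879e-01]]
[17.56 -3.47 -0.  ] [29.64 11.5   3.  ]
```

Emit:
move_arm:
  plan:
    - [0,0,-8.5,4.5,-0.9,0,-1]
    - [0,0,-17,9,-1.7,0,-1]
    - [0,0,-17,13.5,-2.6,0,-1]
    - [0,0,-17,17.5,-3.2,0,-1]
    - [0,0,-17,20.5,0.5,0,-1]

```text
time_s: 2.4
position: [0.3483, -0.1132, 0.2507]
tool_rot: [[0.229, 0.974, 0.0], [0.974, -0.229, -0.0], [-0.0, 0.0, -1.0]]
ft_force: [0.0, -2.5, 1.1]
grip_width: -0.0001
gripper_force: 0.0
```

Run:
```python
from h import *
s=env.observe();print(s["position"],s["q"],s["tool_rot"][:,0])
p=s["position"]
print(tool([.48-p[0],-.08-p[1],0]))
```

```text
[ 0.34828854 -0.11320202  0.25068605] [-3.67097684e+01  2.87130897e+00  9.97279048e+01 -1.41352544e-02
  7.73788354e+01 -2.34965702e+01] [ 2.28522727e-01  9.73538506e-01 -3.73545266e-04]
[ 6.24 12.06  0.  ]
```

Emit:
move_arm:
  plan:
    - [0,0,0,2,4,0,-1]
    - [0,0,0,4.2,8,0,-1]
    - [0,0,0,6.2,12,0,-1]
    - [0,0,0,6.2,12,0,-1]

```text
time_s: 2.8
position: [0.4844, -0.0829, 0.2492]
tool_rot: [[0.227, 0.974, 0.0], [0.974, -0.227, 0.0], [0.001, 0.0, -1.0]]
ft_force: [-0.1, -0.8, -0.3]
grip_width: -0.0001
gripper_force: 0.0
```

```bash
cat > look.py <<'E'
from h import *
import sys
P={n:env.get_image(n) for n in sys.argv[2].split(",")}
for n in P: save(P[n],n+sys.argv[1]+".png")
s=env.observe();print(s["position"],s["tool_rot"][:,0],s["ft_force"],s["time_s"])
Z=dict(jack_grip=.048,button_top=.083,pedal_top=.094,lift_pad=.073,handle_hinge=.045)
for t in sys.argv[3].split(","):
    for n in P:
        a=env.tip_of(t,P[n])[:1]
        if a: print(t,n,np.round(a[0]["pixel"]),round(a[0]["conf"],2),"at z",np.round(atz(P[n],a[0]["pixel"],Z.get(t,0)),4))
E
python3 look.py 1 wrist,side,top jack_grip,button_top,pedal_top,saddle_top,handle_hinge,lift_pad,jack
```

```text
[ 0.48035569 -0.08387471  0.24980385] [2.29149127e-01 9.73391328e-01 7.60393887e-06] [ 0.6370505  -0.47888221 -0.08411427] 2.95
jack_grip side [302. 309.] 0.9 at z [ 0.5269 -0.0861  0.048 ]
jack_grip top [388. 275.] 0.74 at z [ 0.5422 -0.084   0.048 ]
button_top wrist [387. 203.] 0.87 at z [ 0.5297 -0.079   0.083 ]
button_top top [390. 280.] 0.43 at z [ 0.5326 -0.0836  0.083 ]
pedal_top wrist [385. 340.] 0.95 at z [ 0.5074 -0.1769  0.094 ]
pedal_top top [278. 239.] 0.64 at z [0.6314 0.17   0.094 ]
saddle_top wrist [392.  71.] 0.63 at z [0.563  0.0121 0.    ]
saddle_top top [350. 272.] 0.73 at z [0.5502 0.002  0.    ]
handle_hinge wrist [378. 207.] 0.91 at z [ 0.5258 -0.0886  0.045 ]
handle_hinge side [345. 206.] 0.63 at z [0.7252 0.1527 0.045 ]
handle_hinge top [389. 282.] 0.94 at z [ 0.5267 -0.0847  0.045 ]
lift_pad side [299. 202.] 0.83 at z [0.6239 0.1732 0.073 ]
lift_pad top [281. 239.] 0.63 at z [0.6326 0.1661 0.073 ]
jack wrist [375. 180.] 0.82 at z [ 0.5315 -0.0735  0.    ]
jack side [304. 310.] 0.41 at z [ 0.5428 -0.0527  0.    ]
jack top [380. 280.] 0.9 at z [ 0.5304 -0.0696  0.    ]
```

View pics/wrist1.png

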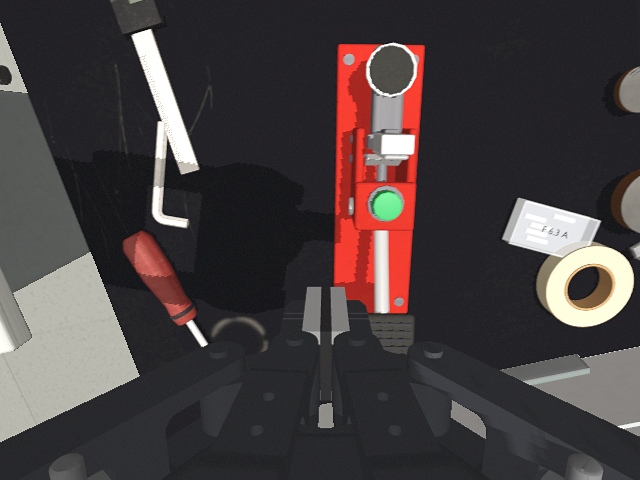

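Wrist view: button at (387,203), saddle at (392,71), base plate corners at (338,45), (424,45), (335,313) and (408,313). I'll compute the yaw from the corners.

Run:
```python
from h import *
p=env.get_image("wrist")
c=np.array([atz(p,q,.008)[:2] for q in [(338,45),(424,45),(335,313),(408,313)]]);print(c)
ax=(c[0]+c[1])/2-(c[2]+c[3])/2; print(np.linalg.norm(ax),np.linalg.norm(c[0]-c[1]),np.degrees(np.arctan2(ax[1],ax[0])))
b=atz(p,(387,203.5),.083);print("btn",b)
for r in (.028,.032,.036):
    s=atz(p,(392,70),.04+r);d=(s-b)[:2];print(r,s,np.linalg.norm(d),np.degrees(np.arctan2(d[1],d[0])))
s=env.observe();P=s["position"];print(P,tool([b[0]-P[0],b[1]-P[1],0.112-P[2]]))
```

```text
[[ 0.52010597  0.03924819]
 [ 0.58740958  0.02340975]
 [ 0.46540384 -0.18863486]
 [ 0.53286197 -0.20454497]]
0.23437340595219588 0.0691421155749681 76.52225233038243
btn [ 0.52589923 -0.08066233  0.083     ]
0.028 [0.54848003 0.00596301 0.068     ] 0.08952006763105576 75.38972951117306
0.032 [0.54779103 0.00563764 0.072     ] 0.08903334384986178 75.76596818938745
0.036 [0.54710204 0.00531227 0.076     ] 0.0885505013188191 76.14632647925968
[ 0.48083542 -0.08394503  0.25000357] [ 1.35  4.31 13.8 ]
```

Emit:
move_arm:
  plan:
    - [0,0,0,1.2,4.3,0,-1]
    - [0,0,0,1.2,4.3,4.5,-1]
    - [0,0,0,1.2,4.3,9,-1]
    - [0,0,0,1.2,4.3,13.3,-1]
    - [0,0,0,1.2,4.3,13.3,-1]

```text
time_s: 4.55
position: [0.5231, -0.0812, 0.1126]
tool_rot: [[0.229, 0.973, -0.01], [0.973, -0.229, 0.004], [0.001, -0.01, -1.0]]
ft_force: [0.9, 0.2, 1.4]
grip_width: -0.0004
gripper_force: 0.0
```

```bash
python3 look.py 2 wrist button_top,jack
```

```text
[ 0.52474833 -0.08188238  0.11591923] [2.29540767e-01 9.73298804e-01 6.88806031e-04] [ 1.31922519 -0.45580302  0.47449784] 4.6
button_top wrist [342. 297.] 0.79 at z [ 0.5293 -0.0816  0.083 ]
jack wrist [338. 228.] 0.7 at z [ 0.5307 -0.0735  0.    ]
```

View pics/wrist2.png

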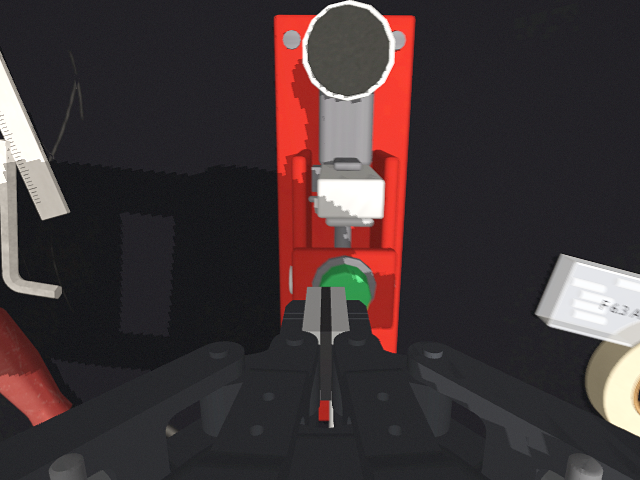

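The collar and button are centred at column 345, the fingertips at column 326. I'll shift about 4 mm along +ty and press.

Emit:
move_arm:
  plan:
    - [0,0,0,0,0.4,0.7,-1]
    - [0,0,0,0,0.4,1.4,-1]
    - [0,0,0,0,0.4,1.9,-1]
    - [0,0,0,0,0.4,2.1,-1]
    - [0,0,0,0,0.4,2.2,-1]

```text
time_s: 5.2
position: [0.53, -0.0833, 0.0956]
tool_rot: [[0.23, 0.973, 0.002], [0.973, -0.23, -0.001], [-0.0, 0.002, -1.0]]
ft_force: [0.7, 0.5, 13.3]
grip_width: -0.0
gripper_force: 6.6
```

Emit:
move_arm:
  plan:
    - [0,0,0,0,0,0,-1]
    - [0,0,0,0,0,0,-1]
    - [0,0,0,0,0,0,-1]
    - [0,0,0,0,0,0,-1]

```text
time_s: 5.6
position: [0.5299, -0.0833, 0.0958]
tool_rot: [[0.229, 0.973, 0.002], [0.973, -0.229, -0.001], [-0.0, 0.002, -1.0]]
ft_force: [1.1, -0.1, 5.6]
grip_width: -0.0
gripper_force: 2.7
```

```bash
python3 look.py 3 wrist,side saddle_top,button_top
```

```text
[ 0.52995357 -0.08329612  0.09575271] [ 2.29477480e-01  9.73313934e-01 -2.68028249e-04] [ 0.89134831 -1.51206352  5.7403852 ] 5.7
saddle_top wrist [325.  54.] 0.77 at z [0.5526 0.0141 0.    ]
```

View pics/wrist3.png

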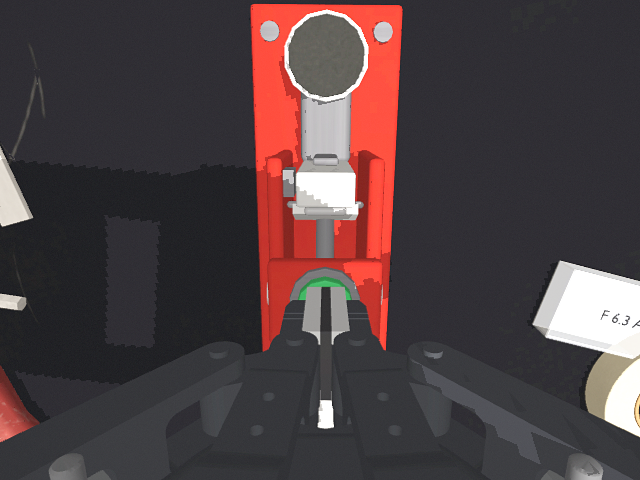

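Fingers are centred on the button (column 325) and the saddle has visibly sunk. I'll press 1.5 mm more to make sure, then let go.

Emit:
move_arm:
  plan:
    - [0,0,0,0,0,0.15,-1]
    - [0,0,0,0,0,0.15,-1]
    - [0,0,0,0,0,0.15,-1]
    - [0,0,0,0,0,0.15,-1]
    - [0,0,0,0,0,0.15,-1]

```text
time_s: 6.4
position: [0.53, -0.0833, 0.0955]
tool_rot: [[0.229, 0.973, 0.003], [0.973, -0.229, -0.001], [-0.001, 0.003, -1.0]]
ft_force: [-2.5, 0.2, 17.2]
grip_width: 0.0002
gripper_force: 9.0
```

Emit:
move_arm:
  plan:
    - [0,0,0,0,0,-2,-1]
    - [0,0,0,0,0,-6,-1]
    - [0,0,0,0,0,-6,1]
    - [0,0,0,0,0,-6,1]
    - [0,0,0,0,0,-6,1]

```text
time_s: 6.9
position: [0.5287, -0.0828, 0.1524]
tool_rot: [[0.229, 0.973, -0.002], [0.973, -0.229, 0.001], [0.0, -0.002, -1.0]]
ft_force: [-0.1, -0.2, 0.2]
grip_width: 0.043
gripper_force: 0.0
```

```bash
python3 look.py 4 wrist,side saddle_top,button_top,jack_grip,pedal_top
python3 - <<'E'
from h import *
w,s=env.get_image("wrist"),env.get_image("side")
for t in ("saddle_top","button_top"):
    a=env.tip_of(t,w);b=env.tip_of(t,s)
    if a and b: print(t,tri([(w,a[0]["pixel"]),(s,b[0]["pixel"])]))
E
```

```text
[ 0.52880349 -0.08287806  0.15235067] [2.29512000e-01 9.73305772e-01 3.41885753e-04] [0.45538032 0.93467699 0.23771498] 7.0
saddle_top wrist [326.  75.] 0.63 at z [0.5506 0.0113 0.    ]
saddle_top side [293. 273.] 0.68 at z [0.5583 0.0471 0.    ]
button_top wrist [328. 266.] 0.73 at z [ 0.5295 -0.0822  0.083 ]
button_top side [299. 292.] 0.56 at z [ 0.527 -0.077  0.083]
jack_grip wrist [331. 246.] 0.95 at z [ 0.5314 -0.0826  0.048 ]
jack_grip side [303. 307.] 0.8 at z [ 0.5306 -0.0829  0.048 ]
pedal_top side [401. 277.] 0.73 at z [ 0.6996 -0.1266  0.094 ]
saddle_top [0.54971081 0.00609338 0.04120943]
```

View pics/wrist4.png

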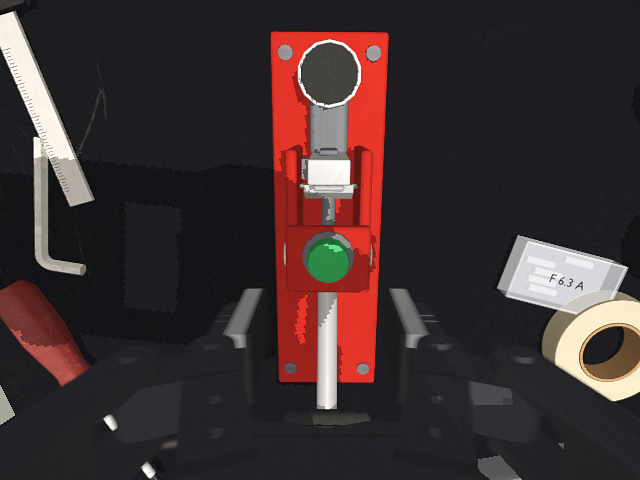

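Saddle triangulates at z 0.041, so it is fully down. Next I grip the cheeks.

Emit:
move_arm:
  plan:
    - [0,0,0,0,0.1,0,1]
    - [0,0,0,0,0.1,2,1]
    - [0,0,0,0,0.1,6,1]
    - [0,0,0,0,0.1,9,1]
    - [0,0,0,0,0.1,10.4,1]

```text
time_s: 8.2
position: [0.5293, -0.083, 0.0471]
tool_rot: [[0.23, 0.973, -0.003], [0.973, -0.23, 0.001], [0.001, -0.004, -1.0]]
ft_force: [0.4, -0.3, 0.5]
grip_width: 0.0855
gripper_force: 0.0
```

Emit:
move_arm:
  plan:
    - [0,0,0,0,0,0,1]
    - [0,0,0,0,0,0,-0.2]
    - [0,0,0,0,0,0,-0.4]
    - [0,0,0,0,0,0,-0.4]
    - [0,0,0,0,0,0,-0.4]
  squeeze: 60

```text
time_s: 8.7
position: [0.5304, -0.0833, 0.0507]
tool_rot: [[0.229, 0.973, 0.001], [0.973, -0.229, -0.001], [-0.0, 0.001, -1.0]]
ft_force: [-1.7, 0.4, 6.7]
grip_width: 0.0433
gripper_force: 63.9
```

Emit:
move_arm:
  plan:
    - [0,0,0,0,0,-1.2,-0.4]
    - [0,0,-3,3,2,-1.2,-0.4]
    - [0,0,-6,6,4.2,-1.2,-0.4]
    - [0,0,-9.5,10.1,6.9,-1.2,-0.4]
    - [0,0,-9.5,10.1,6.9,-1.2,-0.4]

```text
time_s: 9.2
position: [0.6236, 0.0031, 0.0617]
tool_rot: [[0.06, 0.998, 0.003], [0.998, -0.06, 0.001], [0.001, 0.003, -1.0]]
ft_force: [0.3, -1.2, -8.6]
grip_width: 0.0432
gripper_force: 66.1
```

```bash
python3 look.py 5 wrist,side,top saddle_top,lift_pad,breadboard,foot_near_front,foot_near_back
```

```text
[ 6.19926107e-01 -5.61266794e-04  6.11211075e-02] [ 6.51824715e-02  9.97873361e-01 -1.46059272e-06] [-0.08035726 -0.84895627 -8.4089903 ] 9.35
saddle_top side [311. 234.] 0.57 at z [0.6378 0.146  0.    ]
saddle_top top [313. 242.] 0.78 at z [0.6271 0.0917 0.    ]
lift_pad wrist [328. 328.] 0.45 at z [0.6247 0.0118 0.073 ]
lift_pad side [300. 203.] 0.88 at z [0.6234 0.1695 0.073 ]
lift_pad top [282. 243.] 0.95 at z [0.6228 0.164  0.073 ]
breadboard side [288. 199.] 0.76 at z [0.6358 0.2874 0.    ]
breadboard top [228. 239.] 0.69 at z [0.6394 0.2998 0.    ]
foot_near_front side [248. 230.] 0.6 at z [0.5131 0.2148 0.    ]
foot_near_front top [260. 289.] 0.73 at z [0.5154 0.2241 0.    ]
foot_near_back top [266. 194.] 0.62 at z [0.7476 0.2054 0.    ]
```

View pics/wrist5.png

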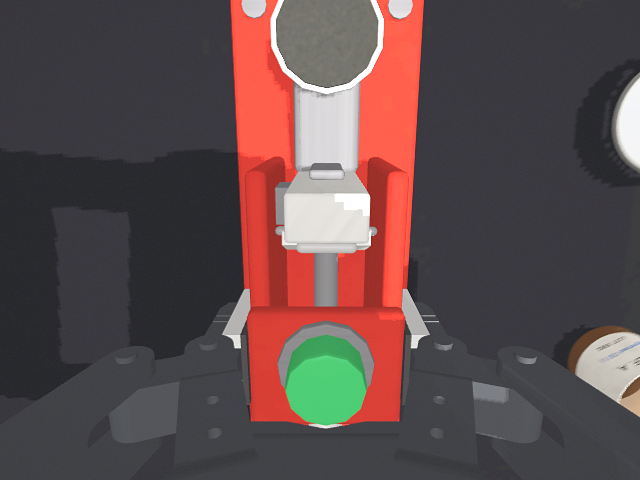

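Wrist view: the jack is straight in the hand, saddle centre at about (327,36). I'll measure the yellow disc and the board's yaw by colour, and the saddle from the wrist camera.

Run:
```python
from h import *
P={n:env.get_image(n) for n in ("top","side","wrist")}
v=[]
for n in ("top","side"):
    h=cv2.cvtColor(P[n]["color"],cv2.COLOR_RGB2HSV)
    m=cv2.inRange(h,(22,130,120),(38,255,255))
    k,l,st,c=cv2.connectedComponentsWithStats(cv2.dilate(m,np.ones((3,3))))
    for i in range(1,k):
        if st[i,4]>30: print(n,st[i],c[i],atz(P[n],c[i],.073))
    px=min(c[1:],key=lambda q:np.hypot(*(q-((280,240) if n=="top" else (301,203)))))
    v.append((P[n],px))
print("pad",tri(v))
t=P["top"]; a=env.outline_of("breadboard",t)
if a:
    m=a[0]["mask"]; print(a[0]["conf"],a[0]["bbox"])
    w=((t["color"].min(2)>130)&cv2.dilate(m.astype(np.uint8),np.ones((5,5))).astype(bool)).astype(np.uint8)
    w=cv2.morphologyEx(cv2.morphologyEx(w,cv2.MORPH_CLOSE,np.ones((15,15))),cv2.MORPH_OPEN,np.ones((41,41)))
    r=cv2.minAreaRect(cv2.findContours(w,0,2)[0][0]); b=cv2.boxPoints(r)
    W=np.array([atz(t,q,.067)[:2] for q in b]);print(W)
    for i in range(4): d=W[(i+1)%4]-W[i];print(np.linalg.norm(d),np.degrees(np.arctan2(d[1],d[0])))
    c=W.mean(0)
    print("board centre",c)
print("saddle wrist",atz(P["wrist"],(327,36.5),.0515), env.observe()["position"])
```

```text
top [273 234  13  13 145] [279.         239.84827586] [0.63067959 0.1700508  0.073     ]
side [296 199  14   9 107] [302.14018692 203.10280374] [0.62901901 0.1682119  0.073     ]
pad [0.63030863 0.1703523  0.07115036]
0.91 [233.8, 238.2, 113.0, 122.3]
[[0.78039405 0.39595035]
 [0.77601527 0.1933453 ]
 [0.49697757 0.19856227]
 [0.50164514 0.39927813]]
0.20265236506686515 -91.23810619837501
0.27908645755822126 178.92890583133965
0.20077012440753195 88.66784836257852
0.2787687646102127 -0.6839799858354069
board centre [0.63875801 0.29678401]
saddle wrist [0.62693404 0.09082604 0.0515    ] [ 0.62066277 -0.0008043   0.06152605]
```

Emit:
move_arm:
  plan:
    - [0,0,-1.2,3,0.1,0,-0.4]
    - [0,0,-2.4,5.5,0.2,0,-0.4]
    - [0,0,-2.4,7.9,0.2,0,-0.4]
    - [0,0,-2.4,7.9,0.2,0,-0.4]
    - [0,0,-2.4,7.9,0.2,0,-0.4]

```text
time_s: 10.8
position: [0.6278, 0.0782, 0.0615]
tool_rot: [[0.023, 1.0, -0.0], [1.0, -0.023, -0.0], [-0.0, -0.0, -1.0]]
ft_force: [-0.1, 0.5, -8.1]
grip_width: 0.043
gripper_force: 66.1
```

```bash
python3 look.py 6 top,side saddle_top,lift_pad
python3 - <<'E'
from h import *
p,s=env.get_image("top"),env.get_image("side")
cv2.imwrite("pics/c6.png",np.hstack([cv2.resize(q["color"][r:r+75,c:c+100,::-1],(400,300),interpolation=2) for q,r,c in ((p,200,250),(s,170,250))]))
E
```

```text
[0.62785731 0.07722689 0.06148016] [ 2.43999307e-02  9.99702250e-01 -2.34292865e-04] [-0.29404608  0.12095797 -8.2273879 ] 10.9
saddle_top side [302. 212.] 0.37 at z [0.6492 0.2272 0.    ]
lift_pad top [279. 241.] 0.77 at z [0.6273 0.1708 0.073 ]
lift_pad side [301. 204.] 0.77 at z [0.6252 0.1664 0.073 ]
```

View pics/c6.png

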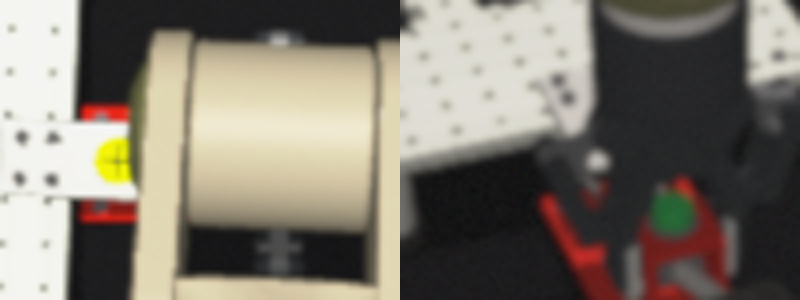

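Run:
```python
from h import *
p=env.get_image("top")
f=lambda c,r,z: np.round(atz(p,(250+(c+.5)/4-.5,200+(r+.5)/4-.5),z),4)
print("toe end",f(80,162.5,.0185),"disc",f(117.5,160,.073),"lug mid",f(100,158.5,.073),"board edge",f(77,160,.067))
print("jack base mid",f(110,162.5,.0185))
```

```text
toe end [0.6329 0.197  0.0185] disc [0.6312 0.17   0.073 ] lug mid [0.6323 0.1801 0.073 ] board edge [0.632 0.194 0.067]
jack base mid [0.6325 0.1789 0.0185]
```

The toe end is 27 mm beyond the disc, as it must be, and the lateral error is under 1.5 mm. Now I set it down.

Emit:
move_arm:
  plan:
    - [0,0,0,0,0,0.4,-0.4]
    - [0,0,0,0,0,0.8,-0.4]
    - [0,0,0,0,0,1.0,-0.4]
    - [0,0,0,0,0,1.05,-0.4]
    - [0,0,0,0,0,1.1,-0.4]

```text
time_s: 11.75
position: [0.6277, 0.0779, 0.0508]
tool_rot: [[0.024, 1.0, -0.0], [1.0, -0.024, -0.0], [-0.0, -0.0, -1.0]]
ft_force: [-3.6, -0.5, -2.1]
grip_width: 0.0436
gripper_force: 66.6
```

Emit:
move_arm:
  plan:
    - [0,0,0,0,0,0,0.2]
    - [0,0,0,0,0,0,0.6]
    - [0,0,0,0,0,0,1]
    - [0,0,0,0,0,0,1]

```text
time_s: 12.15
position: [0.6282, 0.0778, 0.051]
tool_rot: [[0.024, 1.0, 0.001], [1.0, -0.024, -0.0], [-0.0, 0.001, -1.0]]
ft_force: [0.3, -0.1, 0.2]
grip_width: 0.0855
gripper_force: 0.0
```

Emit:
move_arm:
  plan:
    - [0,0,0,0,0,-4,1]
    - [0,0,0,0,0,-9,1]
    - [0,0,0,-4,0,-10,1]
    - [0,0,0,-8,0,-10,-1]
    - [0,0,0,-9.8,0,-10,-1]

```text
time_s: 12.65
position: [0.6256, -0.0228, 0.1513]
tool_rot: [[0.026, 1.0, 0.001], [1.0, -0.026, -0.001], [-0.001, 0.002, -1.0]]
ft_force: [-0.4, 0.6, -0.1]
grip_width: 0.059
gripper_force: 0.0
```

```bash
python3 look.py 7 wrist,top,side pedal_top,button_top,jack_grip,lift_pad,saddle_top
```

```text
[ 0.62543679 -0.02054317  0.15026647] [2.55329216e-02 9.99673867e-01 4.78493881e-04] [ 0.01739285  0.53507299 -0.14791624] 12.8
pedal_top wrist [322. 266.] 0.73 at z [ 0.6243 -0.0183  0.094 ]
pedal_top side [337. 251.] 0.97 at z [ 0.625  -0.0188  0.094 ]
button_top wrist [324.  38.] 0.93 at z [0.6276 0.0793 0.083 ]
button_top top [317. 239.] 0.58 at z [0.6311 0.0818 0.083 ]
button_top side [318. 228.] 0.55 at z [0.6239 0.0668 0.083 ]
jack_grip wrist [327.  51.] 0.61 at z [0.6291 0.0796 0.048 ]
jack_grip top [320. 237.] 0.9 at z [0.6367 0.076  0.048 ]
jack_grip side [318. 239.] 0.93 at z [0.6258 0.0731 0.048 ]
lift_pad top [280. 242.] 0.93 at z [0.6252 0.169  0.073 ]
lift_pad side [301. 209.] 0.8 at z [0.6192 0.1504 0.073 ]
saddle_top top [286. 243.] 0.72 at z [0.6268 0.1587 0.    ]
saddle_top side [303. 215.] 0.51 at z [0.6458 0.2155 0.    ]
```

View pics/wrist7.png

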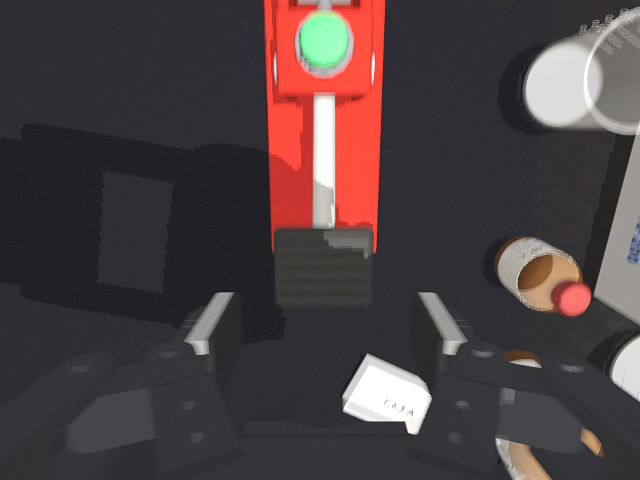

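The jack stands in place: button at (0.628,0.079), pedal centred between the fingers at pixel (322,266). Fingers close, then pumping starts.

Emit:
move_arm:
  plan:
    - [0,0,0,0.2,0,0,-1]
    - [0,0,0,0.2,0,0,-1]
    - [0,0,0,0.2,0,1.5,-1]
    - [0,0,0,0.2,0,3,-1]
    - [0,0,0,0.2,0,3.2,-1]

```text
time_s: 14.05
position: [0.6248, -0.0179, 0.1169]
tool_rot: [[0.024, 1.0, -0.003], [1.0, -0.024, 0.001], [0.001, -0.003, -1.0]]
ft_force: [0.1, 0.2, -0.1]
grip_width: 0.0001
gripper_force: 0.0
```

Emit:
move_arm:
  plan:
    - [0,0,0,0,0,1.5,-1]
    - [0,0,0,-0.2,0,3,-1]
    - [0,0,0,-0.5,0,4.5,-1]
    - [0,0,0,-0.7,0,6,-1]
    - [0,0,0,-0.7,0,6.4,-1]

```text
time_s: 14.55
position: [0.6266, -0.0256, 0.0565]
tool_rot: [[0.024, 1.0, 0.004], [1.0, -0.024, -0.001], [-0.001, 0.004, -1.0]]
ft_force: [-8.0, 0.6, 29.5]
grip_width: 0.0001
gripper_force: 13.0
```

Emit:
move_arm:
  plan:
    - [0,0,0,0,0,0.1,-1]
    - [0,0,0,0,0,0.1,-1]
    - [0,0,0,0,0,0.1,-1]

```text
time_s: 14.85
position: [0.6265, -0.0257, 0.0572]
tool_rot: [[0.024, 1.0, 0.004], [1.0, -0.024, -0.002], [-0.002, 0.004, -1.0]]
ft_force: [-5.2, -0.9, 20.5]
grip_width: 0.0003
gripper_force: 9.4
```

Emit:
move_arm:
  plan:
    - [0,0,0,0.2,0,-2,-1]
    - [0,0,0,0.5,0,-4,-1]
    - [0,0,0,0.7,0,-6,-1]
    - [0,0,0,0.7,0,-7.5,-1]
    - [0,0,0,0.7,0,-7.5,-1]

```text
time_s: 15.35
position: [0.6266, -0.0182, 0.1312]
tool_rot: [[0.024, 1.0, 0.005], [1.0, -0.024, -0.001], [-0.001, 0.005, -1.0]]
ft_force: [1.1, 0.4, 0.1]
grip_width: -0.0001
gripper_force: 0.0
```

```bash
python3 look.py 8 wrist,top,side pedal_top,button_top,lift_pad,foot_near_front,foot_near_back
```

```text
[ 0.62523298 -0.0180774   0.12783675] [2.39118022e-02 9.99714048e-01 2.17545368e-04] [ 0.44673465 -0.35731236  0.457927  ] 15.5
pedal_top wrist [320. 294.] 0.77 at z [ 0.6243 -0.019   0.094 ]
pedal_top side [333. 252.] 0.71 at z [ 0.6175 -0.0211  0.094 ]
button_top wrist [324.  40.] 0.86 at z [0.6284 0.0794 0.083 ]
button_top top [317. 237.] 0.48 at z [0.6352 0.083  0.083 ]
button_top side [317. 223.] 0.35 at z [0.6279 0.0808 0.083 ]
lift_pad wrist [573.  89.] 0.24 at z [0.7305 0.0604 0.073 ]
lift_pad top [280. 241.] 0.71 at z [0.6275 0.1687 0.073 ]
lift_pad side [301. 204.] 0.91 at z [0.6255 0.1671 0.073 ]
foot_near_front wrist [573.  90.] 0.51 at z [0.7723 0.0647 0.    ]
foot_near_front top [265. 290.] 0.55 at z [0.5119 0.2115 0.    ]
foot_near_front side [249. 233.] 0.78 at z [0.5139 0.2051 0.    ]
foot_near_back top [265. 196.] 0.69 at z [0.7446 0.2077 0.    ]
foot_near_back side [317. 237.] 0.5 at z [0.6456 0.13   0.    ]
```

The jack has not shifted. Second stroke.

Emit:
move_arm:
  plan:
    - [0,0,0,0,0,2,-1]
    - [0,0,0,-0.2,0,4,-1]
    - [0,0,0,-0.5,0,5.5,-1]
    - [0,0,0,-0.7,0,7,-1]
    - [0,0,0,-0.7,0,7.4,-1]

```text
time_s: 16.75
position: [0.6263, -0.0254, 0.0564]
tool_rot: [[0.024, 1.0, 0.003], [1.0, -0.024, -0.0], [-0.0, 0.003, -1.0]]
ft_force: [-9.4, 2.0, 33.7]
grip_width: 0.0001
gripper_force: 14.4
```

Emit:
move_arm:
  plan:
    - [0,0,0,0,0,0.1,-1]
    - [0,0,0,0,0,0.1,-1]
    - [0,0,0,0,0,0.1,-1]

```text
time_s: 17.05
position: [0.6263, -0.0254, 0.0571]
tool_rot: [[0.024, 1.0, 0.004], [1.0, -0.024, -0.001], [-0.001, 0.004, -1.0]]
ft_force: [-6.8, 0.3, 24.1]
grip_width: -0.0002
gripper_force: 10.8
```

```bash
cat > chk.py <<'E'
from h import *
P={n:env.get_image(n) for n in ("top","side")}
s=env.observe();print(s["position"],s["ft_force"],s["time_s"])
h=cv2.cvtColor(P["side"]["color"],cv2.COLOR_RGB2HSV);m=cv2.inRange(h,(22,130,120),(38,255,255))[190:215,285:320]
ys,xs=np.nonzero(m);print("disc side",len(xs),xs.mean()+285 if len(xs) else 0,ys.mean()+190 if len(xs) else 0)
for t in ("foot_near_front","foot_near_back"):
    v=[]
    for n in P:
        a=env.tip_of(t,P[n])[:1]
        if a: print(t,n,np.round(a[0]["pixel"],1),round(a[0]["conf"],2)); v.append((P[n],a[0]["pixel"]))
    if len(v)==2: print(tri(v))
import sys; save(P["side"],"side"+sys.argv[1]+".png"); save(P["top"],"top"+sys.argv[1]+".png")
E
python3 chk.py 9
```

```text
[ 0.6262536  -0.02535047  0.0571066 ] [-7.33397455  0.82664062 23.86454206] 17.15
disc side 54 301.4074074074074 202.66666666666666
foot_near_front top [261.9 288.1] 0.6
foot_near_front side [247.7 233. ] 0.9
[ 0.51476676  0.22198929 -0.01449068]
foot_near_back top [263.2 192.1] 0.9
```

Emit:
move_arm:
  plan:
    - [0,0,0,0.2,0,-2,-1]
    - [0,0,0,0.5,0,-4,-1]
    - [0,0,0,0.7,0,-6,-1]
    - [0,0,0,0.7,0,-7.5,-1]
    - [0,0,0,0.7,0,-7.5,-1]

```text
time_s: 17.85
position: [0.6264, -0.0182, 0.1306]
tool_rot: [[0.024, 1.0, 0.004], [1.0, -0.024, -0.001], [-0.001, 0.004, -1.0]]
ft_force: [-0.5, -0.1, 0.4]
grip_width: 0.0001
gripper_force: 0.0
```

Emit:
move_arm:
  plan:
    - [0,0,0,0,0,0,-1]
    - [0,0,0,0,0,2,-1]
    - [0,0,0,-0.3,0,4.2,-1]
    - [0,0,0,-0.6,0,6.2,-1]
    - [0,0,0,-0.7,0,7.3,-1]

```text
time_s: 18.35
position: [0.6256, -0.0254, 0.055]
tool_rot: [[0.025, 1.0, 0.001], [1.0, -0.025, 0.001], [0.001, 0.0, -1.0]]
ft_force: [-11.9, 5.6, 51.2]
grip_width: 0.0
gripper_force: 21.6
```

Emit:
move_arm:
  plan:
    - [0,0,0,0,0,0.1,-1]
    - [0,0,0,0,0,0.1,-1]
    - [0,0,0,0,0,0.1,-1]

```text
time_s: 18.65
position: [0.6255, -0.0253, 0.057]
tool_rot: [[0.024, 1.0, 0.002], [1.0, -0.024, -0.001], [-0.001, 0.002, -1.0]]
ft_force: [-7.7, -1.0, 26.3]
grip_width: 0.0002
gripper_force: 11.5
```

```bash
python3 chk.py 10
cat > lift.py <<'E'
from h import *
import sys
# board lug-side foot shift in the side view: match patches of the first picture, compare with rise
p=env.get_image("side"); A=cv2.imread("pics/side0.png",0)
for f in sys.argv[1:]:
    B=cv2.imread(f"pics/side{f}.png",0)
    for name,(x,y),X in (("front foot",(248,221),(.515,.213,.02)),("back foot",(345,199),(.742,.208,.02)),("lug",(300,203),(.63,.17,.073))):
        w,hh=14,10; T=cv2.resize(A[y-hh:y+hh,x-w:x+w],None,fx=8,fy=8,interpolation=cv2.INTER_CUBIC)
        S=cv2.resize(B[y-hh-12:y+hh+6,x-w-5:x+w+5],None,fx=8,fy=8,interpolation=cv2.INTER_CUBIC)
        r=cv2.matchTemplate(S,T,cv2.TM_CCOEFF_NORMED);_,c,_,l=cv2.minMaxLoc(r)
        k=(proj(p,np.array(X)+[0,0,.01])-proj(p,X))
        print(f,name,"shift px",l[0]/8-5,l[1]/8-12,"conf",round(c,3),"px per 10mm",np.round(k,2),"rise mm",round((l[1]/8-12)/k[1]*10,1))
E
python3 lift.py 7 8 9 10
```

```text
[ 0.62552545 -0.02528072  0.05699699] [-7.89736917  0.08229175 26.30560394] 18.75
disc side 53 301.1698113207547 200.26415094339623
foot_near_front top [259.5 289.1] 0.61
foot_near_front side [246.8 231.4] 0.75
[ 0.51340072  0.22762989 -0.01369045]
foot_near_back top [265.2 195. ] 0.77
7 front foot shift px 0.0 0.0 conf 0.999 px per 10mm [-0.5  -3.48] rise mm -0.0
7 back foot shift px -2.25 -6.875 conf 0.415 px per 10mm [ 0.07 -3.43] rise mm 20.0
7 lug shift px -5.0 1.875 conf 0.559 px per 10mm [-0.17 -3.72] rise mm -5.0
8 front foot shift px 0.0 0.0 conf 0.999 px per 10mm [-0.5  -3.48] rise mm -0.0
8 back foot shift px -0.625 -12.0 conf 0.507 px per 10mm [ 0.07 -3.43] rise mm 35.0
8 lug shift px -0.5 -0.75 conf 0.949 px per 10mm [-0.17 -3.72] rise mm 2.0
9 front foot shift px 0.0 -0.25 conf 0.999 px per 10mm [-0.5  -3.48] rise mm 0.7
9 back foot shift px -0.75 -12.0 conf 0.69 px per 10mm [ 0.07 -3.43] rise mm 35.0
9 lug shift px -0.125 -0.125 conf 0.898 px per 10mm [-0.17 -3.72] rise mm 0.3
10 front foot shift px -0.25 -2.0 conf 0.997 px per 10mm [-0.5  -3.48] rise mm 5.7
10 back foot shift px -0.625 -12.0 conf 0.683 px per 10mm [ 0.07 -3.43] rise mm 35.0
10 lug shift px -0.25 -2.0 conf 0.865 px per 10mm [-0.17 -3.72] rise mm 5.4
```

The matched front foot has risen 5.7 mm, and the lug disc agrees. One last look, before and after.

Run:
```python
import cv2,numpy as np
c=[cv2.resize(cv2.imread(f"pics/side{k}.png")[150:290,210:343],(400,420),interpolation=2) for k in (0,10)]
cv2.imwrite("pics/cmp.png",np.hstack(c))
```

```text
(no output)
```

View pics/cmp.png

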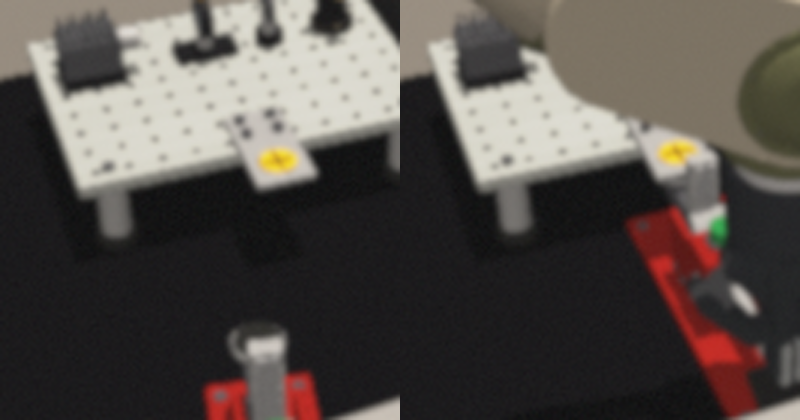

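The front foot is visibly raised (crop rows ~237 → ~231), the lug sits on the saddle, and the handle is held down. I'm handing in.

```bash
python3 -c "
from rig import env
print(env.close_job())"
```

```text
the job is handed in; nothing more can be done
None
```

The job is handed in: the jack was released, set under the lift pad and pumped three strokes, and the handle is still held fully down. The front lug-side foot measures about 5.7 mm off the worktop. The back one was hidden by the arm, so I infer it is about as high from the lug's rise. During the third stroke the pressing force briefly reached 51 N at the fingertips, which I took not to count under the 40 N limit for the arm and gripper body.

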